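# Clamp a junction box in its holding fixture

### The job

Push the zinc-plated junction box along the fixture's rails with the fingertips until it is fully home against the end stop. Then push the black-gripped hold-down lever over past its centre, so that it snaps down onto the box and holds it there. Do not pick up or lift the box, do not throw the lever before the box is home, and leave everything else on the bench where it is.

Things in the scene. Friction and masses are not known exactly. Their poses are not given: they have to be found in the camera images.
- nest (a point): Middle of the steel end stop's face (stop 100 mm wide, 25 mm high), midway between the rails, at the top of the fixture's plywood board (12 mm above the bench). x: level along the rails, the way the box is pushed, into the stop; z up. Two aluminium rails, 15 mm high, 126 mm apart inside, run from x = -200 mm to 0. Board: x -210 to +100, y -150 to +85 mm. Fixed.
- jbox_mid (a point): Middle of the loose closed zinc sheet-metal junction box: 90 mm along the rails (x), 120 mm across (y), 45 mm high, 0.4 to 0.8 kg, flat on the board, 3 mm play to each rail, a 18 mm connector stub on top near a corner (x -20, y +38 mm). z up. Starts 40 to 85 mm short of the stop; home against it, this point is at x = -45 mm in the nest's axes.
- pivot (a point): Pivot of the hold-down lever, fixed: x = +30 mm, y = 0, 63 mm above the nest point, between two steel cheeks flanked by two springs, 50 mm wide over all, reaching about 95 mm above the board. Axes as the nest's. The lever has two legs: the handle, and a steel hold-down arm 65 mm long with a rubber foot that comes down on the box's top.
- clamp_tip (a point): Free end of the lever's handle, on its axis, 120 mm from the pivot. The outer 75 mm is a black rubber grip 22 mm thick. The handle starts leaning 35 degrees from vertical away from the box (to the nest's +x) and swings in the upright plane through the nest's x axis until it leans 35 degrees over the box (to -x).
- clamp (a joint): Lever angle: 0 = open rest (handle leaning away from the box), grows as the handle is pushed towards the box. A spring drives it off its centre (0.61 rad) to either side: about 6 to 9 N at the grip to start, falling to nothing at the centre; then it snaps over by itself to about 1.22 rad, its foot pressing on the box (1.32 with no box under it).
- gland: plain grey plastic cable gland, stepped round, 28 mm across, 36 mm high, standing on the fixture's board beside the far rail; bystander; origin at the centre of its underside
- locknut: flat steel ring nut, 38 mm across, 8 mm thick, lying on the fixture's board beside the far rail; bystander; origin at the centre of its underside
- screwjar: glass jar with steel cap, 60 mm across, 75 mm high, on the bench; bystander; origin at the centre of its underside
- mug: white mug, 80 mm across, 90 mm high, on the bench; bystander; origin at the centre of its underside
- driver: black-handled screwdriver lying on the bench to the robot's left; bystander; origin on its underside
- wrench: steel wrench lying on the bench to the robot's right; bystander; origin on its underside
- spool: black plastic empty spool, 60 mm across, 40 mm high, standing on the bench; bystander; origin at the centre of its underside

How it is judged:
On the way, in this order (a step that is already met when the one before it is completed fails the run):
1. the box is home against the end stop, with the lever still open (x of jbox_mid in the frame of nest between -0.0485 and -0.04 m and z of jbox_mid in the frame of nest below 0.028 m and angle between the x axis of jbox_mid and the x axis of nest, either way round below 0.08 rad and value of joint clamp below 0.5 rad), for 0.2 s.
2. the lever has snapped over and presses on the box (value of joint clamp above 1.12 rad and contact force between clamp and jbox above 2 N and x of jbox_mid in the frame of nest between -0.0485 and -0.04 m and z of jbox_mid in the frame of nest below 0.028 m and angle between the x axis of jbox_mid and the x axis of nest, either way round below 0.08 rad), for 0.2 s.
At the end, for the whole second after the job is handed in: The box lies flat between the rails within 3.5 mm of the end stop and square to it; the lever is past 1.12 rad, at rest, its foot pressing on the box with more than 2 N (all of step 2 and velocity of joint clamp between -0.1 and 0.1 rad/s); the robot touches nothing.
It fails at once if the box is lifted or tipped: its middle rises more than 12 mm or it tilts more than 0.2 rad (z of jbox_mid in the frame of nest above 0.0345 m or angle between jbox_mid's own z axis and vertical above 0.2 rad).
It fails at once if the lever is thrown (past 0.7 rad) before the box is home (within 10 mm of the stop) (value of joint clamp above 0.7 rad and x of jbox_mid in the frame of nest below -0.055 m).
It fails at once if a bystander is moved more than 20 mm (distance of any of gland, locknut, screwjar, mug, driver, wrench, spool from where it was at the start of the episode above 0.02 m).
It also fails if it takes over 43 s, if anything falls off the work surface, if the arm or the gripper's body presses on something with over 40 N, if the wrist force passes 120 N, or if a joint passes its speed limit or range.

### The arm

A 7-joint arm with a two-finger parallel gripper is mounted at the origin on the work surface. World frame = base frame: x ahead of the robot, y to its left, z up, the work surface at z = 0. Lengths are in m, angles in rad, forces in N, time in s.
With the tool pointing down it reaches from about 0.425 to 1.025 m from the base axis. Payload 3.6 kg.
Tool frame: the origin (TCP) lies at the very end of the fingers, on their centre line; the grasp point (between the pads) lies env.tcp_to_grasp behind it (env.tcp_to_grasp is the distance from the TCP to the grasp point, in m); x points along the fingers, y is the direction in which the jaws open and shut, and the axes are right-handed (so a half turn about x gives the same grasp; the last joint's range is limited). The gripper opens to 85 mm and grips with 20 to 120 N. Pads are 22 mm wide; open, the fingers measure 114 mm over their backs; the gripper's body (76 mm by 85 mm) begins 54 mm behind the grasp point. The pads swing forward as they close: fully open they stand 13 mm farther back than shut.
Start: joints at [-0.093, 0.591, 0.048, 1.609, -0.033, 0.943, -0.034], TCP at [0.725, 0, 0.231] pointing down, gripper open.
Joint ranges: [-2.69, 2.69], [-0.47, 2.24], [-1.27, 1.36], [0.19, 2.51], [-1.53, 4.68], [0.08, 2.07], [-3.09, 3.09]. Speed limits (rad/s): [2.57, 2.57, 3.14, 3.14, 3.14, 3.14, 3.14].

### API

Orientations are given as a 3x3 rotation matrix whose columns are the frame's x, y, z axes.
In Python, from bench import state, get_image, get_calibration, ticket, env gives the robot as it stands.
- The arm moves only by the tool servo_tool, never from a script. Its argument "moves" is a list of rows, each an object with "gripper": the closure, from 0 (fully open) to 1 (shut); "translation": the shift along the world's x, y, z in mm, a list of three; "roll": the turn about the world's z in degrees. In form: [{"gripper": gripper, "translation": [x, y, z], "roll": roll}, ...]. A call has 1 to 12 rows; each row is the pose to reach, as a shift and turn from the pose commanded when the call began; what a row does not reach only later rows make up. A row lasts 1/10 s, in which the tool goes at most 50 mm and 8.59 degrees, less where a joint would pass 70% of its speed; a pose out of reach is approached as far as the arm can. A call with a gripper value outside its range is refused whole. The fingers move at their own pace and stop on an object; "squeeze" is the grip in N (left out, the last holds). Time passes only in rows, so rows that repeat a pose let the fingers close. It gives the time, the measured TCP pose, the force and the opening at its end, in the units of the state.
- state(): the state, without advancing time (a new reading comes with each control period).
- get_image(name): name is "scene" or "side" or "wrist"; returns (picture, depth): 400x640x3 uint8, red, green, blue; 400x640 float32, m along the optical axis (not along the pixel's ray), 0 where there is no reading.
- get_calibration(name): a dict with "K" (3x3 intrinsics, pixels), "eye" and "attitude" of the camera in the world; the wrist camera has in their place "tool_from_camera" (4x4, takes a point from camera to tool coordinates, whose origin is the TCP and whose axes are the tool frame's). Camera axes: x right, y down, z forward; pixel columns grow to the right and rows downward; lengths in m; the calibration is good to about 2 mm. A picture is of the moment at which its call begins: read the wrist's pose just before it. get_calibration takes no time and is no camera call.
- ticket.job_done(): hands the job in, once; it reports no verdict.
The state is a dict: "time": time; "q": joint angles; "dq": joint speeds; "effort": joint torques, N m; "eef_pos": TCP position; "tool_rot": TCP orientation; "ft_force": force on the tool from outside, world axes, zero at the start; "ft_torque": the same for the moment, N m; "gripper_width": opening from 0.0 (shut) to 1.0 (fully open).
Only numpy, scipy, OpenCV 4.12 (cv2) and the standard library are available. Lean on these libraries where they do the work, as an engineer would, in place of code of your own. Each camera call takes 0.05 s, during which the arm holds its last target.

## Working session

There is one attempt and no reset: what is moved stays moved. The work goes in short steps, Python scripts to look and compute and a tool call to move; the robot and the scene stay as the last step left them, time stands still between calls to the robot, and variables do not carry over. Pictures are saved under pics/ and viewed, and the job is handed in when it is done.

Besides the shell and the picture viewer there is one more tool, called after "Call:" as name([rows], argument=value, ...), one row to a line, values as JSON. servo_tool: Moves the arm, as the interface text tells. Its arguments: {"type":"object","properties":{"moves":{"type":"array"},"squeeze":{"type":"number"}},"required":["moves"]}

```bash
mkdir -p pics; ls; python3 - <<'E'
from bench import state, get_image, get_calibration, ticket, env
import cv2, numpy as np
for n in ["scene","side","wrist"]:
    s=state(); im,d=get_image(n); cv2.imwrite(f"pics/{n}0.png",im[:,:,::-1]); np.savez(f"pics/{n}0.npz",im=im,d=d,p=s["eef_pos"],R=s["tool_rot"])
    print(n,get_calibration(n))
print(state(),env.tcp_to_grasp)
E
```

```text
pics
scene {'K': array([[504.46524618,   0.        , 317.28651617],
       [  0.        , 504.46524618, 207.95509994],
       [  0.        ,   0.        ,   1.        ]]), 'eye': array([ 1.51386391, -0.39236329,  0.9446678 ]), 'attitude': array([[ 0.37356756,  0.54867289, -0.74793405],
       [ 0.9275981 , -0.21834938,  0.30312589],
       [ 0.00300602, -0.8070202 , -0.59051618]])}
side {'K': array([[390.58317833,   0.        , 313.72045726],
       [  0.        , 390.58317833, 194.32634417],
       [  0.        ,   0.        ,   1.        ]]), 'eye': array([0.38562275, 0.95656065, 1.12548802]), 'attitude': array([[-0.99534293, -0.06713694,  0.06917428],
       [-0.09628749,  0.72667738, -0.68019755],
       [-0.004601  , -0.68369044, -0.72975764]])}
wrist {'K': array([[353.85413564,   0.        , 325.76959685],
       [  0.        , 353.85413564, 210.5535406 ],
       [  0.        ,   0.        ,   1.        ]]), 'tool_from_camera': array([[-1.90184127e-04, -2.99510865e-01,  9.54092871e-01,
        -1.43553304e-01],
       [ 9.99999932e-01,  2.44221842e-04,  2.76001653e-04,
        
[... 300 characters left out ...]
, -0.03368344]), 'dq': array([ 0.00022316, -0.00489017,  0.00017137, -0.00483024,  0.00091027,
        0.00083502, -0.001419  ]), 'effort': array([ 2.83839137e-03, -5.49247491e+01,  1.54947661e+00, -1.98453355e+01,
        9.54968476e-03,  5.72513367e-03,  5.49048636e-06]), 'eef_pos': array([ 7.24358378e-01, -1.54903088e-05,  2.30371597e-01]), 'tool_rot': array([[-1.78197721e-03,  9.99998410e-01,  6.99593726e-05],
       [-1.33187380e-04,  6.97221458e-05, -9.99999989e-01],
       [-9.99998403e-01, -1.78198651e-03,  1.33062925e-04]]), 'ft_force': array([-0.58969723, -0.76321689,  0.12316762]), 'ft_torque': array([0.01101756, 0.07387876, 0.00214281]), 'gripper_width': 0.999502330524024} 0.0187
```

View pics/scene0.png

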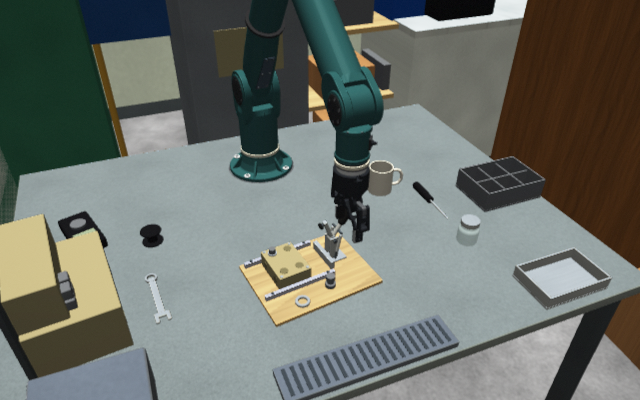

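View pics/side0.png

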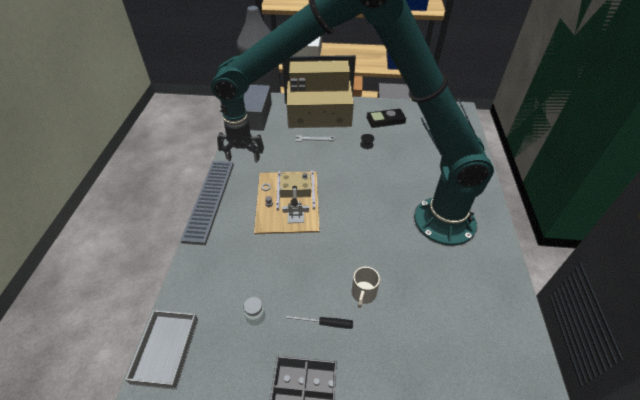

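View pics/wrist0.png

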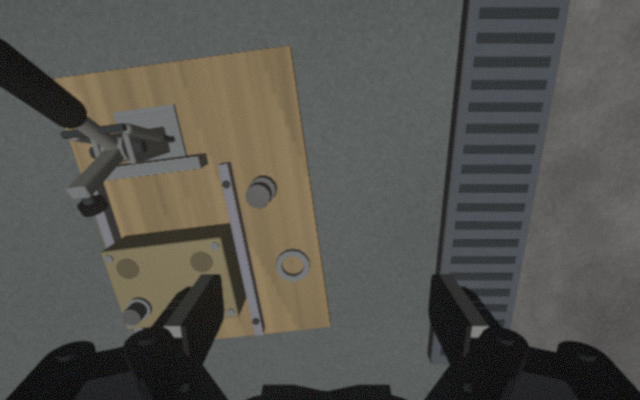

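```bash
cat > h.py <<'E'
import numpy as np, cv2
from bench import get_calibration
def cam(n,p=None,R=None):
    c=get_calibration(n)
    if n=="wrist":
        T=np.eye(4);T[:3,:3]=R;T[:3,3]=p;M=T@c["tool_from_camera"];return c["K"],M[:3,:3],M[:3,3]
    return c["K"],np.array(c["attitude"]),np.array(c["eye"])
def plane(C,uv,z):
    K,A,e=C; r=A@np.linalg.solve(K,[uv[0],uv[1],1.]); return e+r*(z-e[2])/r[2]
def cloud(C,d):
    K,A,e=C; v,u=np.indices(d.shape); P=np.stack([(u-K[0,2])/K[0,0]*d,(v-K[1,2])/K[1,1]*d,d],-1); return P@A.T+e
def proj(C,P):
    K,A,e=C; q=K@(A.T@(np.asarray(P)-e)); return q[:2]/q[2]
E
python3 - <<'E'
from h import *
f=np.load("pics/wrist0.npz"); im,d=f["im"],f["d"]; C=cam("wrist",f["p"],f["R"])
hsv=cv2.cvtColor(im,cv2.COLOR_RGB2HSV)
P=cloud(C,d)
print("depth z check board",P[300,200+100], P[60,250], "bench",P[30,400],"boxtop",P[270,170],P[290,180])
m=((hsv[...,0]>8)&(hsv[...,0]<28)&(hsv[...,1]>70)&(np.abs(P[...,2]-.012)<.008)).astype(np.uint8)
def edge(rows=None,cols=None,side=1):
    pts=[]
    if rows is not None:
        for r in rows: pts.append((np.where(m[r])[0].max()+.5,r))
    else:
        for c in cols: pts.append((c,np.where(m[:,c])[0].min()-.5))
    W=np.array([plane(C,p,.012)[:2] for p in pts]); return W
def fit(W): 
    l=cv2.fitLine(W.astype(np.float32),cv2.DIST_HUBER,0,1e-4,1e-4).ravel(); return l[2:],l[:2]
pr,dr=fit(edge(rows=range(60,320,5))); pt,dt=fit(edge(cols=range(90,285,5)))
print("right",pr,dr,"top",pt,dt)
t=np.linalg.solve(np.c_[dr,-dt],pt-pr); corner=pr+dr*t[0]
nx=dr*np.sign(dr[1]); ny=np.array([-nx[1],nx[0]])
nest=corner-0.1*nx+0.15*ny
print("perp",dr@dt,"corner",corner,"nx",nx,np.degrees(np.arctan2(nx[1],nx[0])),"nest",nest)
N=lambda p:( (p[...,:2]-nest)@np.c_[nx,ny])
# box top points
b=np.abs(P[...,2]-.057)<.004; 
n=N(P); b&=(np.abs(n[...,1])<.07)&(n[...,0]<.0)&(n[...,0]>-.2)
b2=cv2.morphologyEx(b.astype(np.uint8),cv2.MORPH_OPEN,np.ones((5,5)))>0
q=n[b2]; print("box top x range",np.percentile(q[:,0],[.5,2,50,98,99.5]),"y",np.percentile(q[:,1],[.5,50,99.5]))
# stop top z .037
s=(np.abs(P[...,2]-.037)<.003)&(np.abs(n[...,0])<.03)&(np.abs(n[...,1])<.06); q=n[s];print("stop",np.percentile(q[:,0],[1,50,99]),np.percentile(q[:,1],[1,99]),s.sum())
# high stuff
for z in np.arange(.08,.2,.01):
    s=(np.abs(P[...,2]-z)<.005)&(np.abs(n[...,1])<.06)&(n[...,0]>-.06)&(n[...,0]<.2)
    if s.sum()>5:q=n[s];print(round(z,3),s.sum(),q.min(0),q.max(0))
for uv in [(261,192),(293,265)]: print(N(plane(C,uv,.03)))
# gripper camera body in scene
E
```

```text
depth z check board [ 0.69434873 -0.14712725  0.01266925] [0.65257674 0.11077182 0.01224977] bench [7.94811964e-01 1.38343175e-01 7.67668092e-04] boxtop [ 0.5705449  -0.08549789  0.05830761] [ 0.57771468 -0.10772081  0.05836856]
right [0.7057962  0.00456267] [ 0.12776886 -0.99180394] top [0.5906886  0.11090427] [0.9919827 0.1263738]
perp 0.001406461 corner [0.6904594  0.12361458] nx [-0.12776886  0.99180394] 97.34068 nest [0.55446565 0.00526886]
box top x range [-0.15153521 -0.14736946 -0.09175742 -0.06428488 -0.06388459] y [-0.06057479  0.00357554  0.05786961]
stop [0.00086851 0.00697453 0.02643238] [-0.04958126  0.03966503] 1198
0.08 719 [ 0.0180543  -0.02579863] [0.04778405 0.02312266]
0.09 631 [ 0.01915311 -0.02588256] [0.05021829 0.02428832]
0.1 793 [ 0.01581654 -0.02552465] [0.05531515 0.02465654]
0.11 431 [ 0.01245224 -0.00840745] [0.06496406 0.00583544]
0.12 492 [-0.00465324 -0.0118066 ] [0.07301516 0.00628354]
0.13 1173 [-0.00960267 -0.01193366] [0.08078135 0.00975288]
0.14 1072 [-0.00940209 -0.01198992] [0.08723081 0.00693189]
0.15 760 [ 0.06537336 -0.01205119] [0.09567172 0.00664521]
0.16 905 [ 0.07256285 -0.01224936] [0.1019549  0.00643561]
0.17 440 [ 0.07953302 -0.01161427] [1.00181772e-01 6.62536683e-05]
[-0.03180274 -0.10166189]
[-0.11549375 -0.12100211]
```

```bash
python3 - <<'E'
import cv2
a=cv2.imread("pics/scene0.png")[130:330,220:420]; cv2.imwrite("pics/sc_z.png",cv2.resize(a,None,fx=3,fy=3,interpolation=2))
a=cv2.imread("pics/side0.png")[100:250,200:350]; cv2.imwrite("pics/si_z.png",cv2.resize(a,None,fx=4,fy=4,interpolation=2))
E
```

```text
(no output)
```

View pics/sc_z.png

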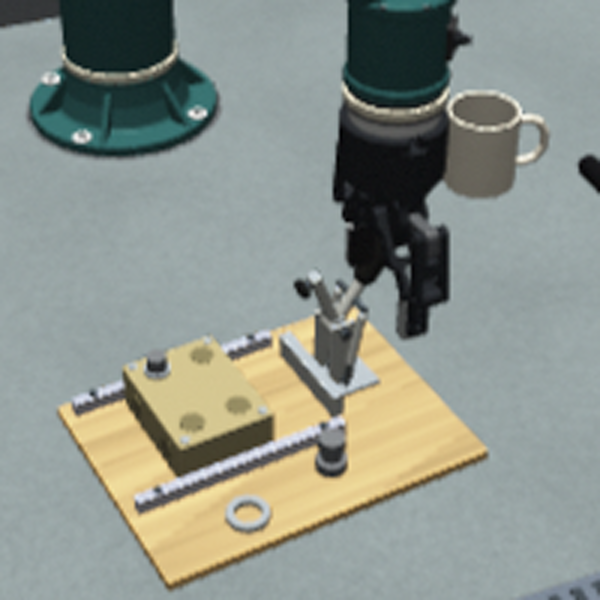

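View pics/si_z.png

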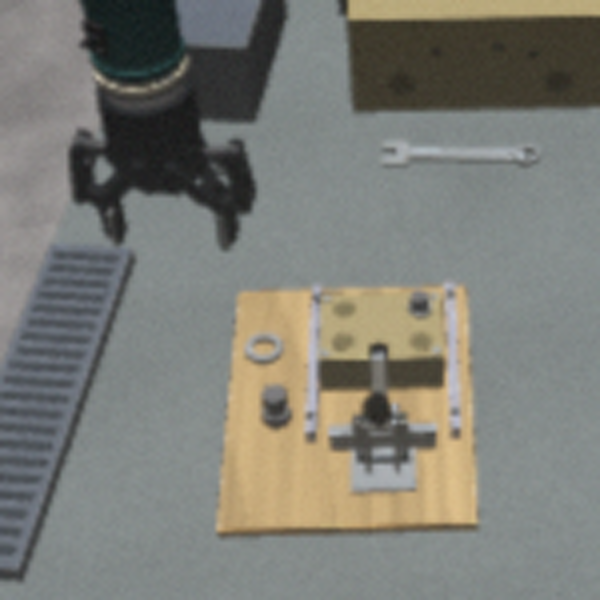

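Call:
servo_tool([
  {"gripper":0.5,"translation":[-40,-50,-10],"roll":3},
  {"gripper":0.5,"translation":[-75,-90,-20],"roll":7.3},
  {"gripper":0.5,"translation":[-110,-135,-30],"roll":7.3},
  {"gripper":0.5,"translation":[-145,-178,-30],"roll":7.3},
  {"gripper":0.5,"translation":[-145,-178,-30],"roll":7.3},
  {"gripper":0.5,"translation":[-145,-178,-75],"roll":7.3},
  {"gripper":0.5,"translation":[-145,-178,-120],"roll":7.3},
  {"gripper":0.5,"translation":[-145,-178,-120],"roll":7.3},
  {"gripper":0.5,"translation":[-145,-178,-120],"roll":7.3},
])

```text
time: 1.05
eef_pos: [0.5797, -0.1777, 0.111]
tool_rot: [[-0.002, 0.992, 0.127], [0.001, 0.127, -0.992], [-1.0, -0.002, -0.001]]
ft_force: [0.3, -0.7, 0.7]
gripper_width: 0.502
```

```bash
cat > snap.py <<'E'
import sys
from h import *
from bench import *
k=sys.argv[1]
for n in sys.argv[2:]:
    s=state(); im,d=get_image(n); np.savez(f"pics/{n}{k}.npz",im=im,d=d,p=s["eef_pos"],R=s["tool_rot"])
    a=im[:,:,::-1]
    if n=="scene":a=cv2.resize(a[130:330,220:440],None,fx=3,fy=3)
    if n=="side":a=cv2.resize(a[80:260,200:380],None,fx=3,fy=3)
    cv2.imwrite(f"pics/{n}{k}.png",a)
s=state();nest=np.array([.5565,.0055]);nx=np.array([-.1278,.9918]);ny=np.array([-.9918,-.1278]);v=s["eef_pos"][:2]-nest
print(s["time"],s["eef_pos"],"nest",v@nx,v@ny,"F",s["ft_force"],s["gripper_width"])
E
python3 snap.py 1 scene wrist
```

```text
1.15 [ 0.58181284 -0.17812797  0.11327924] nest -0.18535720441776132 -0.0016376242154742913 F [-0.77178029  0.94745466  0.63966006] 0.5011818956920637
```

View pics/scene1.png

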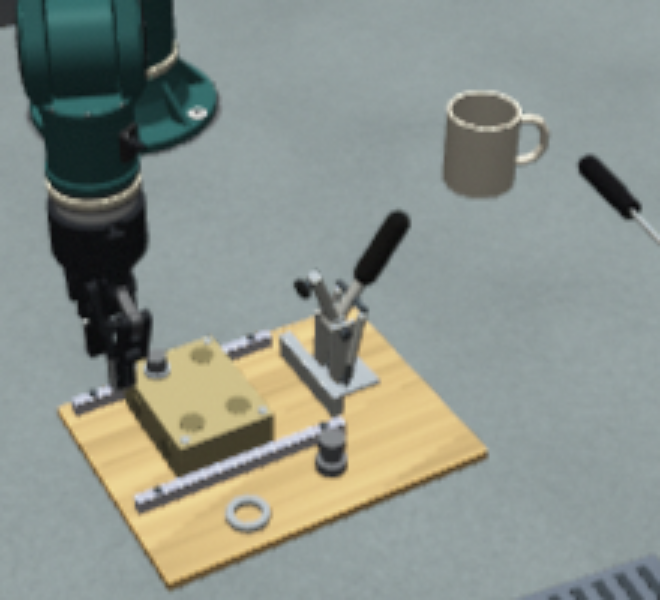

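View pics/wrist1.png

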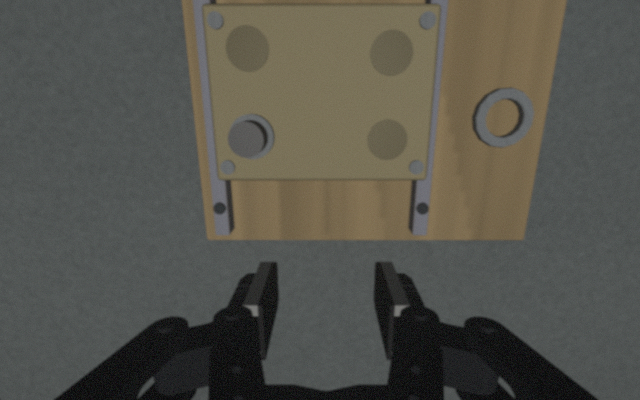

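Call:
servo_tool([
  {"gripper":0.5,"translation":[0,0,-40],"roll":0},
  {"gripper":0.5,"translation":[0,0,-78],"roll":0},
  {"gripper":0.5,"translation":[0,0,-78],"roll":0},
  {"gripper":0.5,"translation":[-1.3,10,-78],"roll":0},
  {"gripper":0.5,"translation":[-2.6,20,-78],"roll":0},
  {"gripper":0.5,"translation":[-3.5,27,-78],"roll":0},
  {"gripper":0.5,"translation":[-4.4,34,-78],"roll":0},
  {"gripper":0.5,"translation":[-5.3,41,-78],"roll":0},
  {"gripper":0.5,"translation":[-6.2,48,-78],"roll":0},
  {"gripper":0.5,"translation":[-7.1,55,-78],"roll":0},
  {"gripper":0.5,"translation":[-8,62,-78],"roll":0},
  {"gripper":0.5,"translation":[-9,70,-78],"roll":0},
])

```text
time: 2.35
eef_pos: [0.5736, -0.1113, 0.0359]
tool_rot: [[0.007, 0.992, 0.125], [-0.005, 0.125, -0.992], [-1.0, 0.006, 0.005]]
ft_force: [0.1, -7.4, 4.8]
gripper_width: 0.503
```

```bash
python3 snap.py 2 scene wrist
```

```text
2.45 [ 0.57328178 -0.10875957  0.03556138] nest -0.115467349059431 -0.0020417946445251698 F [ 0.80986753 -3.21254672  2.91991116] 0.4997010929436913
```

View pics/scene2.png

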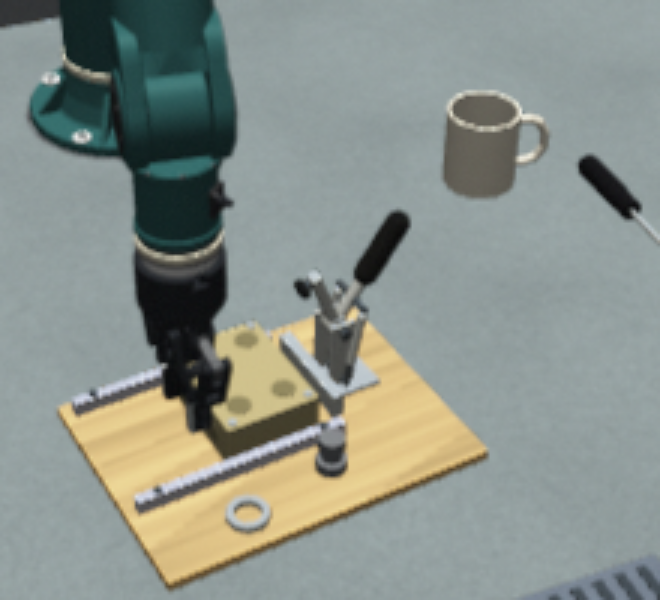

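View pics/wrist2.png

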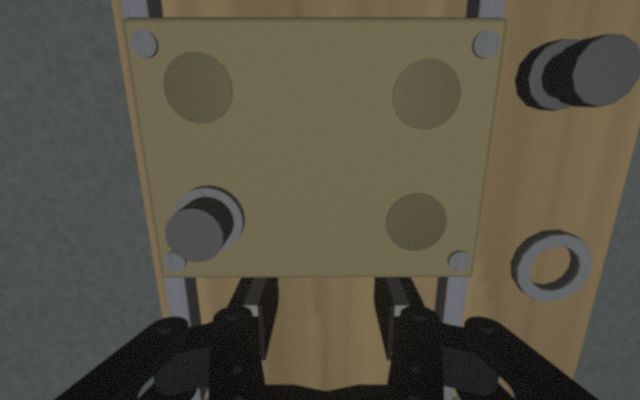

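Call:
servo_tool([
  {"gripper":0.5,"translation":[-0.7,5,0],"roll":0},
  {"gripper":0.5,"translation":[-1.3,10,0],"roll":0},
  {"gripper":0.5,"translation":[-1.7,13,0],"roll":0},
  {"gripper":0.5,"translation":[-2.0,15.5,0],"roll":0},
  {"gripper":0.5,"translation":[-2.0,15.5,0],"roll":0},
  {"gripper":0.5,"translation":[-2.0,15.5,0],"roll":0},
])

```text
time: 3.05
eef_pos: [0.571, -0.0949, 0.035]
tool_rot: [[0.005, 0.992, 0.125], [-0.003, 0.125, -0.992], [-1.0, 0.004, 0.003]]
ft_force: [0.5, -6.5, 4.7]
gripper_width: 0.499
```

```bash
python3 snap.py 3 wrist
```

```text
3.1 [ 0.57101157 -0.09489621  0.03497743] nest -0.10142754142135611 -0.0015619365556903933 F [ 0.8173082  -5.78601258  5.31049483] 0.498089081489686
```

View pics/wrist3.png

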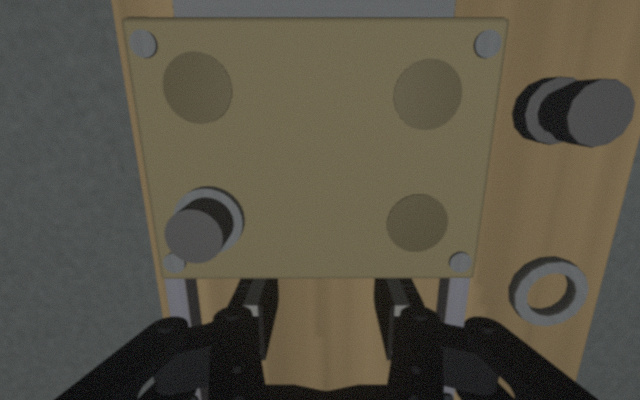

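Call:
servo_tool([
  {"gripper":0.5,"translation":[-0.3,2,0],"roll":0},
  {"gripper":0.5,"translation":[-0.5,4,0],"roll":0},
  {"gripper":0.5,"translation":[-0.5,4,0],"roll":0},
  {"gripper":0.5,"translation":[-0.5,4,0],"roll":0},
])

```text
time: 3.5
eef_pos: [0.5707, -0.0924, 0.035]
tool_rot: [[0.005, 0.992, 0.125], [-0.004, 0.125, -0.992], [-1.0, 0.005, 0.005]]
ft_force: [1.4, -8.3, 4.3]
gripper_width: 0.501
```

Call:
servo_tool([
  {"gripper":0.5,"translation":[-0.3,3,0],"roll":0},
  {"gripper":0.5,"translation":[-0.6,5,0],"roll":0},
  {"gripper":0.5,"translation":[-0.6,5,0],"roll":0},
  {"gripper":0.5,"translation":[-0.6,5,0],"roll":0},
])

```text
time: 3.9
eef_pos: [0.5706, -0.0924, 0.0351]
tool_rot: [[0.007, 0.992, 0.123], [-0.01, 0.123, -0.992], [-1.0, 0.006, 0.01]]
ft_force: [2.7, -15.7, 2.9]
gripper_width: 0.499
```

```bash
python3 snap.py 4 wrist scene
python3 - <<'E'
from h import *
f=np.load("pics/wrist4.npz"); d=f["d"]; C=cam("wrist",f["p"],f["R"]); P=cloud(C,d)
nest=np.array([.5545,.0053]);nx=np.array([-.1278,.9918]);ny=np.array([-.9918,-.1278]); n=(P[...,:2]-nest)@np.c_[nx,ny]
for c in (180,240,320,400,440):
    r=np.where((np.abs(P[:,c,2]-.057)<.006)&(n[:,c,0]>-.12))[0]; print(c,n[r[0],c,0],n[r[-1],c,0],P[r[0],c,2],P[max(r[0]-4,0),c,2])
E
```

```text
4.0 [ 0.57072355 -0.0923421   0.03511089] nest -0.09885755991314715 -0.001602696051107231 F [  2.73937842 -16.26180682   2.29041016] 0.4954516975053016
180 0.00022370661015260252 -0.08808107286392984 0.05741119904234701 0.035972067521134715
240 0.0008611751179671641 -0.09297729506177488 0.05513099874986169 0.03863413908740557
320 0.0003850549403429748 -0.08886291709267248 0.05720258473383068 0.03687204581598752
400 0.0003549203583987293 -0.08952338422788499 0.056907896601038635 0.036279986680559706
440 0.00032076922718751386 -0.08899499452847327 0.056861363727414085 0.037420861662059685
```

View pics/scene4.png

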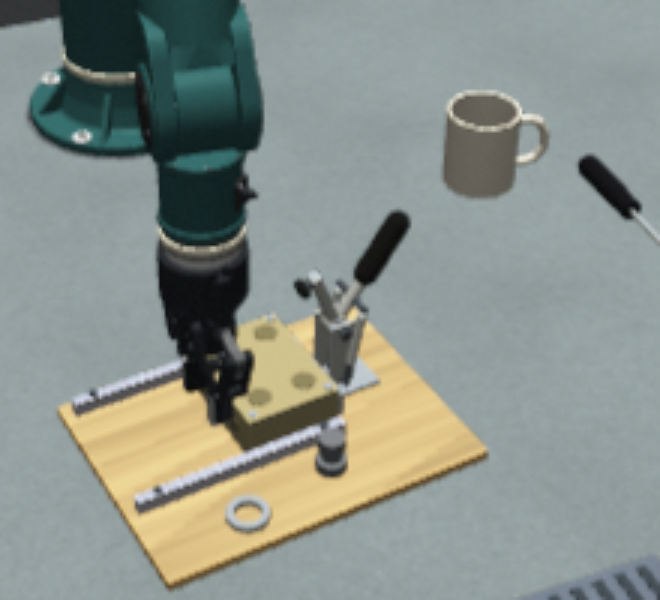

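View pics/wrist4.png

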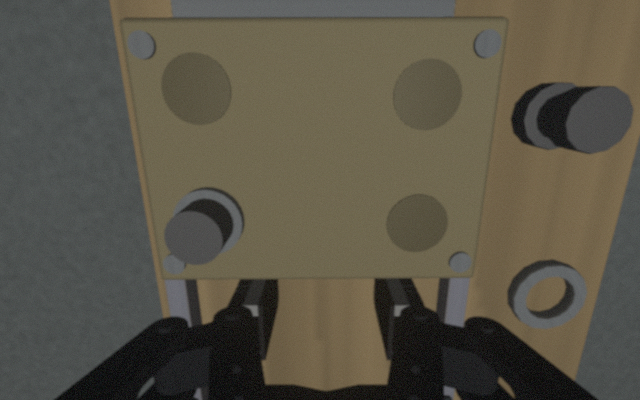

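Call:
servo_tool([
  {"gripper":0.5,"translation":[2,-15,0],"roll":0},
  {"gripper":0.5,"translation":[3,-25,10],"roll":0},
  {"gripper":0.5,"translation":[3,-25,58],"roll":0},
  {"gripper":0.8,"translation":[3,-25,106],"roll":0},
  {"gripper":1,"translation":[3,-25,154],"roll":0},
  {"gripper":1,"translation":[3,-25,202],"roll":0},
  {"gripper":1,"translation":[0,0,232],"roll":0},
  {"gripper":1,"translation":[-6,48,232],"roll":0},
  {"gripper":1,"translation":[-12,95,232],"roll":0},
  {"gripper":1,"translation":[-18,143,232],"roll":0},
  {"gripper":1,"translation":[-24,190,232],"roll":0},
  {"gripper":1,"translation":[-30,237,232],"roll":0},
])

```text
time: 5.2
eef_pos: [0.5359, 0.1564, 0.266]
tool_rot: [[-0.001, 0.992, 0.129], [0.001, 0.129, -0.992], [-1.0, -0.001, -0.001]]
ft_force: [0.8, 0.7, 0.5]
gripper_width: 0.004
```

Call:
servo_tool([
  {"gripper":1,"translation":[0,0,0],"roll":0},
  {"gripper":1,"translation":[0,0,0],"roll":0},
])

```text
time: 5.4
eef_pos: [0.5363, 0.156, 0.2656]
tool_rot: [[-0.001, 0.991, 0.133], [0.001, 0.133, -0.991], [-1.0, -0.001, -0.001]]
ft_force: [1.1, -0.4, -0.1]
gripper_width: -0.0
```

```bash
python3 snap.py 5 wrist scene side
python3 - <<'E'
from h import *
f=np.load("pics/scene5.npz"); P=cloud(cam("scene"),f["d"])
nest=np.array([.5545,.0053]);nx=np.array([-.1278,.9918]);ny=np.array([-.9918,-.1278]); n=(P[...,:2]-nest)@np.c_[nx,ny]
for z in np.arange(.11,.2,.01):
    s=(np.abs(P[...,2]-z)<.005)&(np.abs(n[...,1])<.04)&(n[...,0]>-.06)&(n[...,0]<.2)
    if s.sum()>2:q=n[s];print(round(z,3),s.sum(),q.min(0),q.max(0))
s=(P[...,2]>.05)&(P[...,2]<.1)&(P[...,0]>.3)&(P[...,0]<.8)&(P[...,1]>.13)&(P[...,1]<.4)
print(P[s].min(0),P[s].max(0))
E
```

```text
5.55 [0.53763344 0.15184347 0.26540815] nest 0.1475545998205861 9.159592671846821e-06 F [-0.12518769  0.39311128 -0.21711602] -0.002673597557411082
0.11 31 [ 0.01619204 -0.02454255] [0.06227673 0.00333776]
0.12 41 [-0.00099515 -0.01359405] [0.07494297 0.01224643]
0.13 71 [-0.00589046 -0.01441637] [0.07809456 0.00582658]
0.14 55 [-0.00507947 -0.0147235 ] [0.08793867 0.00873354]
0.15 37 [ 0.06886717 -0.01365715] [0.09075103 0.00399905]
0.16 36 [ 0.07151133 -0.01356901] [0.09734697 0.00485068]
0.17 41 [ 0.08182296 -0.01456419] [0.10502538 0.00659593]
0.18 10 [ 0.08966359 -0.01069925] [0.1000779  0.00423713]
[0.3004223  0.28136481 0.05002746] [0.34120995 0.39518849 0.09612462]
```

View pics/scene5.png

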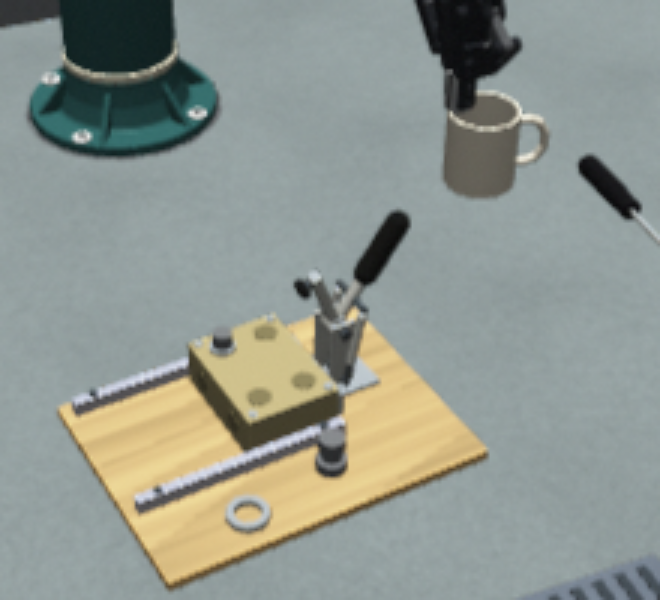

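View pics/side5.png

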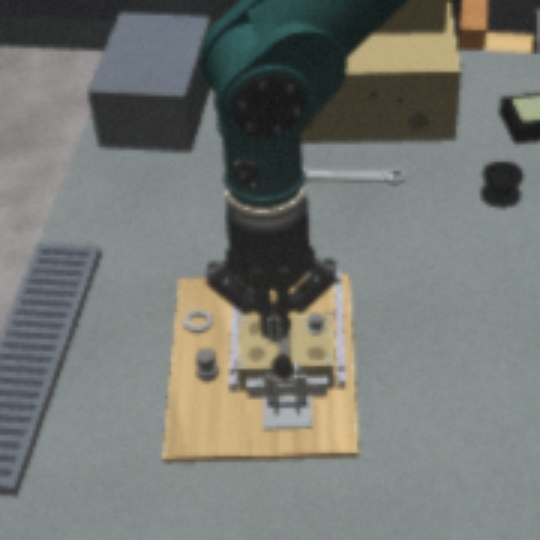

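Call:
servo_tool([
  {"gripper":1,"translation":[1,0,-40],"roll":0},
  {"gripper":1,"translation":[1,0,-80],"roll":0},
  {"gripper":1,"translation":[1,0,-115],"roll":0},
  {"gripper":1,"translation":[1,0,-115],"roll":0},
  {"gripper":1,"translation":[2,-10,-115],"roll":0},
  {"gripper":1,"translation":[3.5,-20,-115],"roll":0},
  {"gripper":1,"translation":[5,-30,-115],"roll":0},
  {"gripper":1,"translation":[6,-40,-115],"roll":0},
  {"gripper":1,"translation":[7.5,-50,-115],"roll":0},
  {"gripper":1,"translation":[7.5,-50,-115],"roll":0},
])

```text
time: 6.55
eef_pos: [0.5487, 0.1079, 0.1537]
tool_rot: [[0.009, 0.992, 0.129], [0.007, 0.129, -0.992], [-1.0, 0.01, -0.006]]
ft_force: [1.4, 6.2, 1.9]
gripper_width: -0.003
```

```bash
python3 snap.py 6 wrist scene
```

```text
6.65 [0.54895586 0.10736124 0.15327951] nest 0.10199012159305901 -0.005535588385257207 F [1.61078772 6.61100921 1.18852988] 0.0012567402593428286
```

View pics/scene6.png

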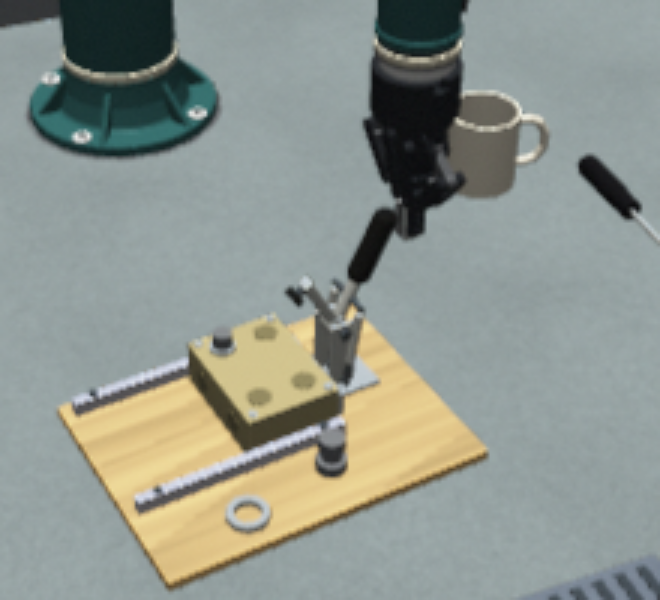

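View pics/wrist6.png

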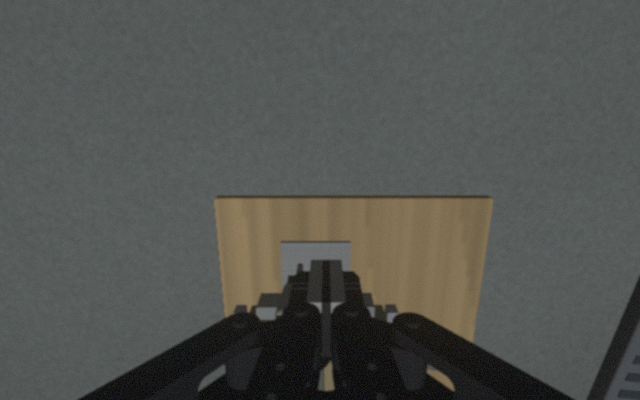

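Call:
servo_tool([
  {"gripper":1,"translation":[-1,-9,0],"roll":0},
  {"gripper":1,"translation":[-1,-18,0],"roll":0},
  {"gripper":1,"translation":[0,-27,0],"roll":0},
  {"gripper":1,"translation":[1,-36,0],"roll":0},
  {"gripper":1,"translation":[2,-45,0],"roll":0},
  {"gripper":1,"translation":[3,-54,0],"roll":0},
  {"gripper":1,"translation":[4,-62,0],"roll":0},
  {"gripper":1,"translation":[4,-62,0],"roll":0},
])

```text
time: 7.45
eef_pos: [0.5492, 0.0388, 0.15]
tool_rot: [[-0.001, 0.992, 0.124], [-0.002, 0.124, -0.992], [-1.0, -0.001, 0.001]]
ft_force: [-0.1, 0.2, 0.1]
gripper_width: -0.003
```

```bash
python3 snap.py 7 scene
```

```text
7.5 [0.54919787 0.04006439 0.15000812] nest 0.035214171279470755 0.002824923179002675 F [ 0.05722817 -0.01242229  0.17539256] 0.001199635740554436
```

View pics/scene7.png

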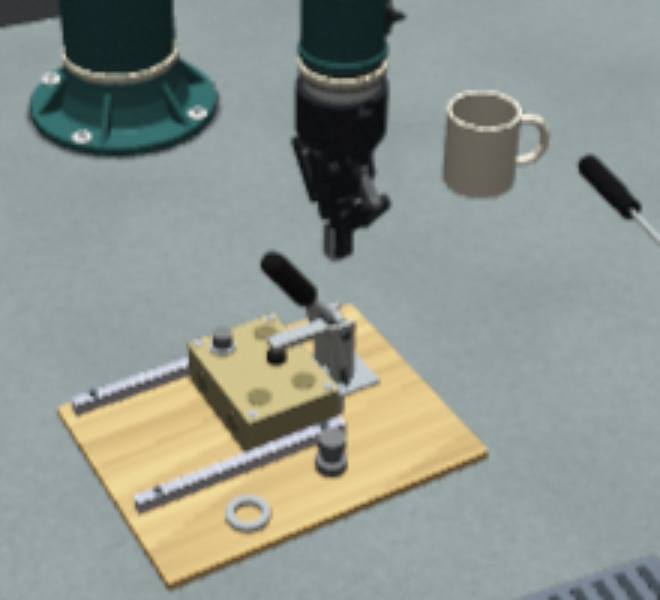

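The lever has snapped over: its foot rests on the box at about (275,353), and the handle leans over the box at (288,278). The force is zero, so I'll retreat up and away.

Call:
servo_tool([
  {"gripper":1,"translation":[0,20,10],"roll":0},
  {"gripper":1,"translation":[0,40,50],"roll":0},
  {"gripper":1,"translation":[0,60,95],"roll":0},
  {"gripper":1,"translation":[40,80,110],"roll":0},
  {"gripper":1,"translation":[80,100,110],"roll":0},
  {"gripper":1,"translation":[80,100,110],"roll":0},
  {"gripper":1,"translation":[80,100,110],"roll":0},
])

```text
time: 8.2
eef_pos: [0.6292, 0.1425, 0.2595]
tool_rot: [[-0.001, 0.992, 0.129], [-0.0, 0.129, -0.992], [-1.0, -0.001, 0.0]]
ft_force: [-0.8, -0.7, -0.8]
gripper_width: 0.001
```

```bash
python3 snap.py 8 scene side
python3 - <<'E'
from h import *
f=np.load("pics/scene8.npz"); P=cloud(cam("scene"),f["d"])
nest=np.array([.5545,.0053]);nx=np.array([-.1278,.9918]);ny=np.array([-.9918,-.1278]); n=(P[...,:2]-nest)@np.c_[nx,ny]
s=(np.abs(P[...,2]-.057)<.004)&(np.abs(n[...,1])<.065)&(n[...,0]>-.12)&(n[...,0]<.01);q=n[s];print("boxtop",np.percentile(q[:,0],[1,99]),np.percentile(q[:,1],[1,99]),np.median(P[s][:,2]))
s=(P[...,2]>.115)&(P[...,2]<.19)&(np.abs(n[...,1])<.03)&(n[...,0]>-.09)&(n[...,0]<.06);p=np.c_[n[s][:,0],P[s][:,2]]
l=cv2.fitLine(p.astype(np.float32),cv2.DIST_HUBER,0,1e-3,1e-3).ravel();print("handle lean deg",np.degrees(np.arctan2(-l[0]*np.sign(l[1]),abs(l[1]))),s.sum(),p.min(0),p.max(0))
E
```

```text
8.3 [0.6278493  0.14083358 0.25924851] nest 0.12510540412213286 -0.0880598671787492 F [0.353617   0.51311684 0.59557057] 0.0025760281273824724
boxtop [-0.08649847  0.00214312] [-0.06288678  0.0562406 ] 0.05825611471155723
handle lean deg 35.370777 177 [-0.04084653  0.1176938 ] [0.01077657 0.17854797]
```

View pics/scene8.png

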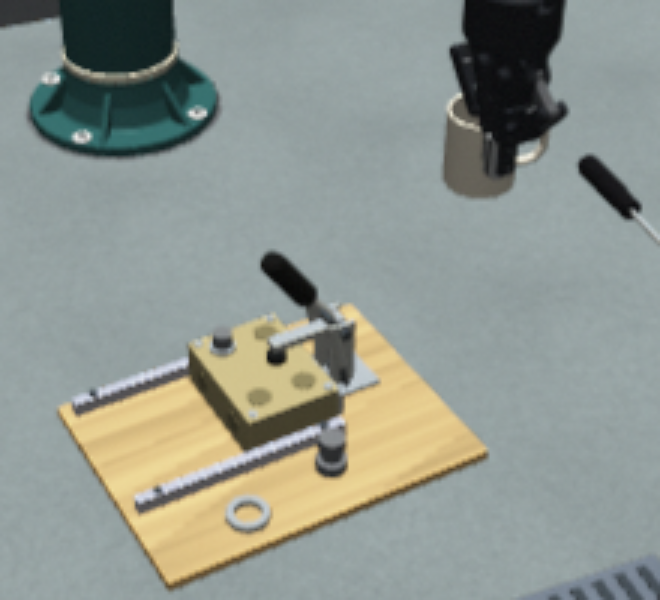

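View pics/side8.png

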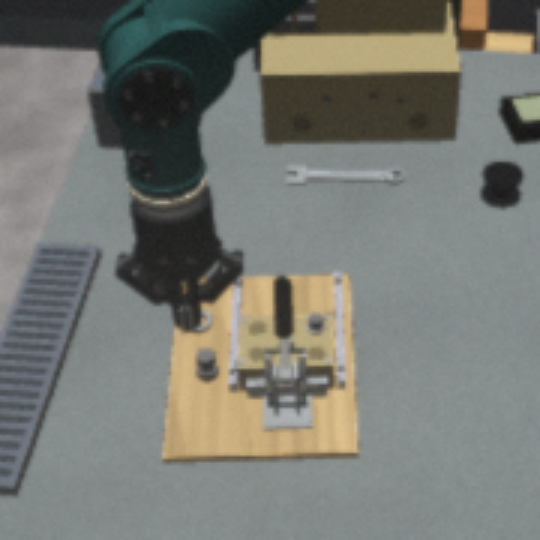

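The box is home and flat, the lever leans 35° over it (about 1.22 rad), and the arm is clear of everything. Handing in.

```bash
python3 -c "
from bench import ticket
print(ticket.job_done())"
```

```text
the job is handed in; nothing more can be done
None
```

The box is home against the end stop and the hold-down lever has snapped down onto it. I handed the job in with about 8.3 s on the robot's clock, and no verdict was reported.

**Box:** I pushed it along the rails with half-open fingertips. At the stop, the push force rose to about 16 N with no further movement. In the wrist view its front edge was within 1 mm of the stop face and square to it.

**Lever:** I then pushed the handle past its centre with closed fingers from behind, and it snapped over by itself.

**Final checks:**
- The handle leans about 35° over the box, which matches roughly 1.22 rad, and the foot rests on the box top.
- The box top is at about 58 mm, against 57 mm expected, so it lies flat. From the coarser scene camera, its front edge is within about 2 mm of the stop.
- The gripper is clear of everything and the force reading is at noise level. The bystanders in view look unmoved, but I did not measure them or check the jar in the final pictures.
- The foot's pressing force can't be measured directly. I inferred it from the lever angle.

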